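# Set the bend stop four clicks on and start the tube bender

## Robot

A 6-joint arm with a two-finger parallel gripper is mounted at the origin on the work surface. World frame = base frame: x ahead of the robot, y to its left, z up, the work surface at z = 0. Lengths are in m, angles in degrees, forces in N, time in s.
With the tool pointing down it reaches from about 0.25 to 0.725 m from the base axis. Payload 9.7 kg.
Tool frame: the origin (TCP) lies at the very end of the fingers, on their centre line; the grasp point (between the pads) lies 19 mm behind it; z points along the fingers, x is the direction in which the jaws open and shut, and the axes are right-handed (so a half turn about z gives the same grasp; the last joint's range is limited). The gripper opens to 85 mm and grips with 20 to 120 N. Pads are 22 mm wide; open, the fingers measure 114 mm over their backs; the gripper's body (76 mm by 85 mm) begins 54 mm behind the grasp point. The pads swing forward as they close: fully open they stand 13 mm farther back than shut.
Start: joints at [75.287, 4.979, 10.078, 95.1, 0, 90], TCP at [0.14, 0.532, 0.231] pointing down, gripper open.
Joint ranges: [-179.16, 179.16], [-48.56, 103.87], [-65.8, 70.77], [-126.05, 130.52], [-82.76, 87.17], [-180, 180]. Speed limits (degrees/s): [127.2, 127.2, 147.25, 180, 180, 180].

## Interface

Orientations are given as [roll, pitch, yaw] about the fixed x, y, z axes, in that order (R = Rz(yaw) Ry(pitch) Rx(roll)).
In Python, from bench import sensors, capture, sign_off gives the robot as it stands. The module is installed in compiled form; this text tells all that it offers.
- The arm moves only by the tool move_arm, never from a script. Its argument "moves" is a list of rows, each an object with "travel": the shift along the world's x, y, z in mm, a list of three; "roll": the turn about the world's z in degrees. A call has 1 to 20 rows; each row is the pose to reach, as a shift and turn from the pose measured when the call began; what a row does not reach only later rows make up. A row lasts 1/10 s, in which the tool goes at most 50 mm and 8.59 degrees, less where a joint would pass 70% of its speed; a pose out of reach is approached as far as the arm can. A call with a gripper value outside its range is refused whole. "claw" is the closure, from -1 (fully open) to 1 (shut), set as the call begins (left out, the last holds). The fingers move at their own pace and stop on an object; "squeeze" is the grip in N (left out, the last holds). Time passes only in rows, so rows that repeat a pose let the fingers close. It gives the time, the measured TCP pose, the force and the opening at its end, in the units of the state.
- sensors.sense(): the state, without advancing time (a new reading comes with each control period).
- capture(name): name is "scene" or "top" or "wrist"; returns a dict with "img" (480x640x3 uint8, red, green, blue), "mtx" (3x3 intrinsics, pixels), "dist" ([k1, k2, p1, p2, k3] as OpenCV has them; the pictures are not rectified), "R" (3x3) and "t" (3): a world point X has camera coordinates R X + t. Camera axes: x right, y down, z forward; pixel columns grow to the right and rows downward; lengths in m; the calibration is good to about 2 mm. A picture is of the moment at which its call begins. There is no depth.
- sign_off(): hands the job in, once; it reports no verdict.
The state is a dict: "time_s": time; "joints": joint angles; "qvel": joint speeds; "effort": joint torques, N m; "eef_pos": TCP position; "tcp_rot": TCP orientation; "force": force on the tool from outside, world axes, zero at the start; "wrist_torque": the same for the moment, N m; "grip_width": finger opening in m.
Only numpy, scipy, OpenCV 4.12 (cv2) and the standard library are available. Lean on these libraries where they do the work, as an engineer would, in place of code of your own. Each camera call takes 0.05 s, during which the arm holds its last target. There are 200 camera calls.

## Task

On the tube bender's control box, push the finger tab of the big click-stop dial round clockwise with a fingertip so that the dial comes to rest exactly four clicks on from where it stands now; push the tab, do not pinch it. Then press the larger of the two round push buttons fully down and let it come up again. Leave the smaller button and everything lying around alone, and finish clear of the box.

Things in the scene. Friction and masses are not known exactly. Their poses are not given: they have to be found in the camera images.
- console: The bender's control box: a grey steel box fixed on the bench, 220 (its x) x 360 (its y) x 60 mm high, flat top. Origin: centre of its underside, on the bench; its front faces its own -x. The dial is on its +y half, the two buttons on its -y half.
- dial_axis (a point): Point on the dial's axis at the level of the box's top, 60 mm above the bench; its axes are the box's. The dial is a black disc of 108 mm diameter whose upper face is 16 mm above this point, and it carries one upright finger tab, an aluminium bar with a thin dark line along its top.
- tab_tip (a point): Point on the dial, on the tab's centre line: its top, 50 mm out from the dial's axis and 46 mm above the box's top (1 mm inside the tab's outer end). The tab is a radial bar 12 mm thick, reaching from 21 to 51 mm from the axis, and stands 30 mm up from the disc, with vertical sides. This point's own x axis points radially outward along the tab and z up; clockwise travel is towards its -y.
- dial (a joint): Dial angle in rad, growing clockwise seen from above. Click stops lie at every 30 degrees (0.5236 rad) from 0 to 3.665 (eight stops, with white marks round the dial and end stops just past the first and last); the dial starts in any of the first four (0 to 1.571). A sprung roller holds it in each stop: about 0.1 N m (3 to 4 N on the tab) to leave one, falling to nothing half-way to the next, after which the dial snaps forward into the next stop by itself.
- tab_push: The half of the tab (6 mm thick) with its anticlockwise side, the one to push for turning clockwise. Origin: centre of its underside, 36 mm from the dial's axis.
- tab_lead: The other half of the tab, with its clockwise side. Origin: centre of its underside, 36 mm from the dial's axis.
- start_top (a point): Centre of the top of the larger push button (black, 44 mm diameter, in an aluminium collar of 60 mm); 22 mm above the box's top when up.
- start (a joint): How far the larger button is pressed: 0 up, 0.006 m fully down; a spring of 5 N at full travel returns it.
- jog_top (a point): Centre of the top of the smaller push button (black, 22 mm diameter, collar 38 mm); same height. The two buttons stand 70 mm apart along the box's y and may have changed places. Not to be pressed.
- jog (a joint): How far the smaller button is pressed, 0 to 0.006 m.
- nut: Loose round steel nut, 34 mm diameter, 14 mm high, on the far edge of the box's top. Origin: centre of its underside.
- socket: Loose steel socket, 28 mm diameter, 36 mm high, standing on the far edge of the box's top. Origin: centre of its underside.
- spanner: Spanner, 200 mm long, lying on the bench in front of the box. Origin: its middle, on the bench.
- driver: Screwdriver, 200 mm long, lying to the box's -y side. Origin: its middle, on the bench.
- spray: Can, 52 mm diameter, 130 mm high, standing to the box's +y side. Origin: centre of its underside.
- tin: Open steel tin, 70 mm diameter, 100 mm high, standing behind the box. Origin: centre of its underside.
- flange: Steel exhaust flange, 70 x 100 x 10 mm, lying to the box's +y side. Origin: centre of its underside.
- pipe: Piece of exhaust pipe, 50 mm diameter, 90 mm high, standing behind the box. Origin: centre of its underside.

How it is judged:
By the outcome, as a careful person would: the job done as asked, in the order asked, and still so for the second after the job is handed in, with the robot touching nothing.
It also fails if it takes over 51 s, if anything falls off the work surface, if the arm or the gripper's body presses on something with over 40 N, if the wrist force passes 120 N, or if a joint passes its speed limit or range.

## Working session

There is one attempt and no reset: what is moved stays moved. The work goes in short steps, Python scripts to look and compute and a tool call to move; the robot and the scene stay as the last step left them, time stands still between calls to the robot, and variables do not carry over. Pictures are saved under pics/ and viewed, about 8 in all and at most 12, crops included, and the job is handed in when it is done.

Besides the shell and the picture viewer there is one more tool, called after ">>>" by a JSON object that holds its "method" and its "body", one argument or row to a line. move_arm: Moves the arm, as the interface text tells. Its arguments: {"type":"object","properties":{"moves":{"type":"array","items":{"type":"object","properties":{"travel":{"type":"array","items":{"type":"number"}},"roll":{"type":"number"}}}},"claw":{"type":"number"},"squeeze":{"type":"number"}},"required":["moves"]}

```bash
mkdir -p pics
cat > h.py <<'E'
import numpy as np, cv2
from bench import sensors, capture, sign_off
def save(c,n): cv2.imwrite('pics/'+n,cv2.cvtColor(c['img'],cv2.COLOR_RGB2BGR))
def ray(c,px,z):
    u=cv2.undistortPoints(np.array(px,float).reshape(-1,1,2),c['mtx'],c['dist']).reshape(-1,2)
    d=np.c_[u,np.ones(len(u))]@c['R']; o=-c['R'].T@c['t']
    return o+d*((z-o[2])/d[:,2])[:,None]
def proj(c,X): return cv2.projectPoints(np.array(X,float).reshape(-1,1,3),cv2.Rodrigues(c['R'])[0],c['t'],c['mtx'],c['dist'])[0].reshape(-1,2)
E
python3 - <<'E'
from h import *
import pickle
d={}
for n in('top','scene'):
    d[n]=capture(n); save(d[n],n+'0.png'); print(n,-d[n]['R'].T@d[n]['t'])
pickle.dump(d,open('d0.pkl','wb'))
print(sensors.sense())
E
```

```text
top [0.51098814 0.06994135 1.18902859]
scene [ 1.11952138 -0.41904665  0.86116063]
{'time_s': 0.1, 'joints': array([ 7.52859247e+01,  5.00807274e+00,  1.00408204e+01,  9.50988359e+01,
       -1.81213308e-03,  9.00001809e+01]), 'qvel': array([ 0.04762395, -0.10770005,  0.10195917, -0.03616149,  0.04146884,
        0.01044332]), 'effort': array([-8.28260490e-04, -5.21559834e+01,  4.65653336e+01,  1.60389533e-02,
       -1.08534589e-04,  5.14932438e-06]), 'eef_pos': array([0.13965825, 0.53177779, 0.23066913]), 'tcp_rot': array([1.79998188e+02, 6.60881774e-02, 7.52857438e+01]), 'force': array([-0.39938824,  0.71205073, -0.03288116]), 'wrist_torque': array([0.02213655, 0.02266299, 0.02885599]), 'grip_width': 0.08560886129630867}
```

View pics/top0.png

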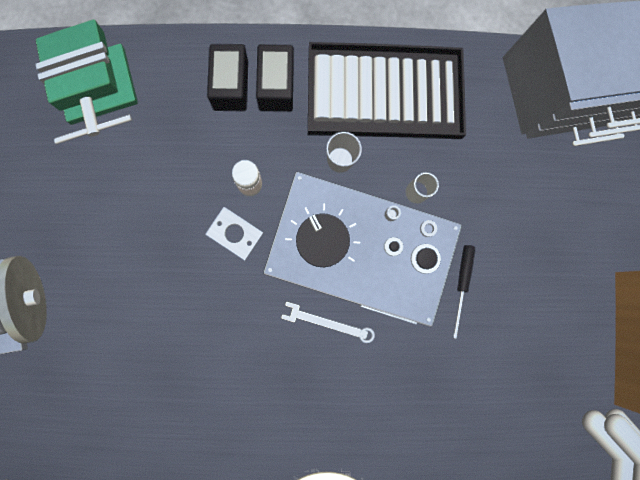

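View pics/scene0.png

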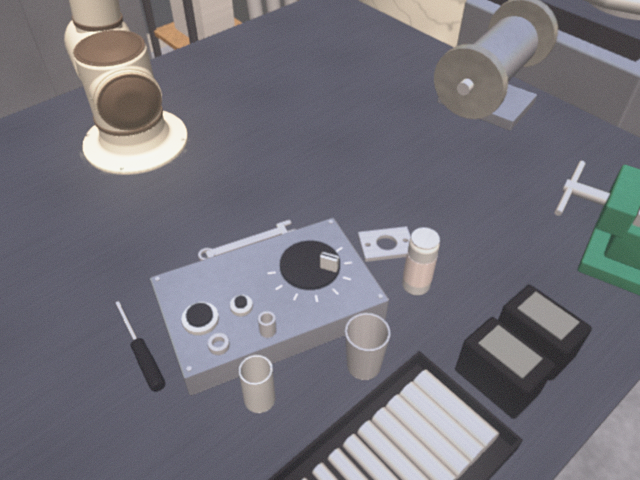

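The top view shows the box at about (365,250) px, with the dial at (323,240) and the tab pointing up-left at about (316,222). The large button is at (426,259) and the small one at (394,246). The nut and socket are on the far edge. Next I'll measure these.

Run:
```python
from h import *
import pickle
d=pickle.load(open('d0.pkl','rb')); c=d['top']
im=c['img']; g=cv2.cvtColor(im,cv2.COLOR_RGB2GRAY)
def blob(m,x0,y0,x1,y1,z,name,amin=20):
    mm=np.zeros_like(m); mm[y0:y1,x0:x1]=m[y0:y1,x0:x1]
    n,l,s,ce=cv2.connectedComponentsWithStats(mm)
    for i in range(1,n):
        if s[i,4]>=amin:
            k=cv2.findContours((l==i).astype('uint8'),cv2.RETR_EXTERNAL,cv2.CHAIN_APPROX_NONE)[0][0]
            W=ray(c,k.reshape(-1,2),z)[:,:2]; (cx,cy),r=cv2.minEnclosingCircle(W.astype('float32'))
            print(name,ce[i].round(1),s[i,4],'world',np.round(ray(c,ce[i],z)[0],4),'circ',round(cx,4),round(cy,4),'d',round(2*r,4))
dark=(g<60).astype('uint8')
blob(dark,290,205,360,275,.076,'dial',200)
blob(dark,380,235,445,275,.082,'btn',30)
white=(g>215).astype('uint8')
blob(white,280,195,362,272,.06,'mark',3)
cr=cv2.resize(im[185:290,270:450],None,fx=4.4,fy=4.4,interpolation=cv2.INTER_CUBIC)
cv2.imwrite('pics/c1.png',cr[:,:,::-1])
```

```text
btn [425.  262.4] 46 world [ 0.5629 -0.1887  0.082 ] circ 0.5708 -0.1913 d 0.0401
mark [323.5 206.5] 14 world [0.6746 0.0148 0.06  ] circ 0.6746 0.0148 d 0.0147
mark [306.5 210. ] 16 world [0.6668 0.0493 0.06  ] circ 0.6668 0.0493 d 0.0139
mark [340.3 212.1] 15 world [ 0.6637 -0.0196  0.06  ] circ 0.6639 -0.0199 d 0.014
mark [316.6 221.3] 25 world [0.6441 0.0284 0.06  ] circ 0.6436 0.0297 d 0.0293
mark [313.1 222.7] 27 world [0.641  0.0354 0.06  ] circ 0.6415 0.0347 d 0.0302
mark [293.5 221.9] 15 world [0.6419 0.0752 0.06  ] circ 0.6418 0.0752 d 0.0132
mark [352.2 224.9] 16 world [ 0.638 -0.044  0.06 ] circ 0.6388 -0.0436 d 0.0139
mark [287.8 238.5] 13 world [0.608  0.0862 0.06  ] circ 0.6081 0.0858 d 0.0125
mark [356.2 242. ] 13 world [ 0.6033 -0.0525  0.06  ] circ 0.6023 -0.052 d 0.0126
mark [350.9 258.7] 15 world [ 0.5693 -0.0419  0.06  ] circ 0.5697 -0.0422 d 0.0138
```

View pics/c1.png

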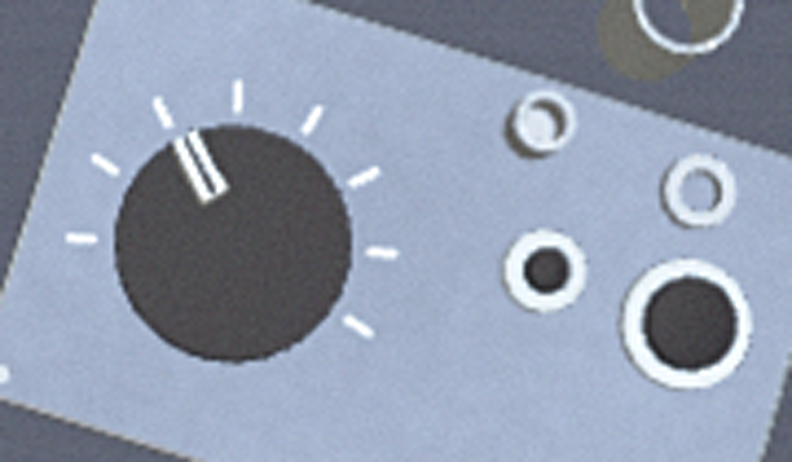

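The crop shows eight marks, and the tab is at the third one (index 2), so the target is the mark at (356,242) px. The socket and nut are well away from both. Next I'll fit the dial centre and the buttons.

Run:
```python
from h import *
import pickle
d=pickle.load(open('d0.pkl','rb')); c=d['top']
g=cv2.cvtColor(c['img'],cv2.COLOR_RGB2GRAY)
M=ray(c,[(287.8,238.5),(293.5,221.9),(306.5,210),(323.5,206.5),(340.3,212.1),(352.2,224.9),(356.2,242),(350.9,258.7)],.06)[:,:2]
s=np.linalg.lstsq(np.c_[2*M,np.ones(8)],(M**2).sum(1),rcond=None)[0]; C=s[:2]
print('C',C.round(4),'r',np.sqrt(s[2]+C@C).round(4)); v=M-C; print(np.degrees(np.arctan2(v[:,1],v[:,0])).round(1))
t=ray(c,[(316.6,221.3),(313.1,222.7)],.106)[:,:2].mean(0)-C; print('tab',t,np.hypot(*t),np.degrees(np.arctan2(t[1],t[0])))
for n,b,z in(('dial',(290,205,360,280),.076),('jog',(388,240,401,253),.082),('start',(412,245,440,272),.082)):
    x0,y0,x1,y1=b; m=np.zeros_like(g); m[y0:y1,x0:x1]=(g[y0:y1,x0:x1]<110)
    k=max(cv2.findContours(m,cv2.RETR_EXTERNAL,cv2.CHAIN_APPROX_NONE)[0],key=cv2.contourArea)
    W=ray(c,k.reshape(-1,2),z)[:,:2]; print(n,W.mean(0).round(4),'ext',np.ptp(W,0).round(4),cv2.minEnclosingCircle(W.astype('float32')))
    p=proj(d['scene'],[*cv2.minEnclosingCircle(W.astype('float32'))[0],z]); print('in scene',p.round(1))
```

```text
C [0.6053 0.0169] r 0.0692
[  87.7   57.8   27.7   -1.8  -32.   -61.8  -91.7 -121.5]
tab [0.03190049 0.01657253] 0.0359484386290741 27.45219667073227
dial [0.6085 0.0183] ext [0.1062 0.106 ] ((0.604753315448761, 0.016813891008496284), 0.05393229052424431)
in scene [[307.9 261.5]]
jog [ 0.5945 -0.1251] ext [0.0181 0.0182] ((0.5944018363952637, -0.12532205879688263), 0.009852618910372257)
in scene [[238.9 298.7]]
start [ 0.5716 -0.1917] ext [0.0402 0.0408] ((0.5717450380325317, -0.19132016599178314), 0.021480947732925415)
in scene [[197.8 311.9]]
```

>>> {"method": "move_arm", "body": {
  "moves": [
    {"travel":[25,-25,0],"roll":6},
    {"travel":[50,-50,0],"roll":12},
    {"travel":[80,-80,0],"roll":18},
    {"travel":[110,-110,0],"roll":24},
    {"travel":[140,-140,0],"roll":30},
    {"travel":[170,-170,0],"roll":36},
    {"travel":[200,-200,0],"roll":42},
    {"travel":[230,-225,0],"roll":48},
    {"travel":[245,-238,0],"roll":54},
    {"travel":[245,-238,0],"roll":60}
  ],
  "claw": 1
}}

```text
time_s: 1.1
eef_pos: [0.3862, 0.2919, 0.2302]
tcp_rot: [-180.0, 0.1, 135.3]
force: [0.3, 0.6, 0.2]
grip_width: -0.0001
```

```bash
python3 -c "
from h import *
print(sensors.sense())"
```

```text
{'time_s': 1.1, 'joints': array([ 3.71371525e+01, -4.01592659e+00,  8.97778240e-01,  9.49457172e+01,
       -9.25339126e-02, -8.20533882e+00]), 'qvel': array([  2.37126908,  -0.47647602,  -0.25769115,   0.17539698,
         0.61984407, -57.505331  ]), 'effort': array([ -2.4034334 , -41.8419528 ,  46.81232572,  -0.11159011,
        -0.20443635,   1.16526537]), 'eef_pos': array([0.38623082, 0.29192059, 0.2301742 ]), 'tcp_rot': array([-1.79955109e+02,  8.70177736e-02,  1.35342551e+02]), 'force': array([0.30581914, 0.56224596, 0.22252615]), 'wrist_torque': array([ 0.02398986,  0.05788879, -0.00386283]), 'grip_width': -0.0001350524716204894}
```

>>> {"method": "move_arm", "body": {
  "moves": [
    {"travel":[25,-25,0],"roll":6},
    {"travel":[50,-50,0],"roll":12},
    {"travel":[80,-78,0],"roll":18},
    {"travel":[110,-107,0],"roll":24},
    {"travel":[140,-137,0],"roll":30},
    {"travel":[170,-166,-10],"roll":36},
    {"travel":[195,-190,-20],"roll":42},
    {"travel":[215,-210,-35],"roll":48},
    {"travel":[230,-225,-50],"roll":54},
    {"travel":[238,-232,-60],"roll":60},
    {"travel":[241,-235,-70],"roll":66},
    {"travel":[241,-235,-70],"roll":72.4},
    {"travel":[241,-235,-70],"roll":72.4},
    {"travel":[241,-235,-70],"roll":72.4}
  ]
}}

```text
time_s: 2.5
eef_pos: [0.6272, 0.0569, 0.1601]
tcp_rot: [-180.0, 0.1, -152.4]
force: [-0.0, -0.8, -0.3]
grip_width: -0.0
```

```bash
python3 -c "
from h import *
s=sensors.sense();print(s['joints'].round(1),s['eef_pos'])
c=capture('scene');save(c,'s1.png')
im=cv2.resize(c['img'][170:340,150:410],None,fx=3,fy=3);cv2.imwrite('pics/s1c.png',im[:,:,::-1])"
```

```text
[   5.2   15.1   13.8   88.6   -0.  -112.4] [0.62715508 0.05694741 0.16007584]
```

View pics/s1c.png

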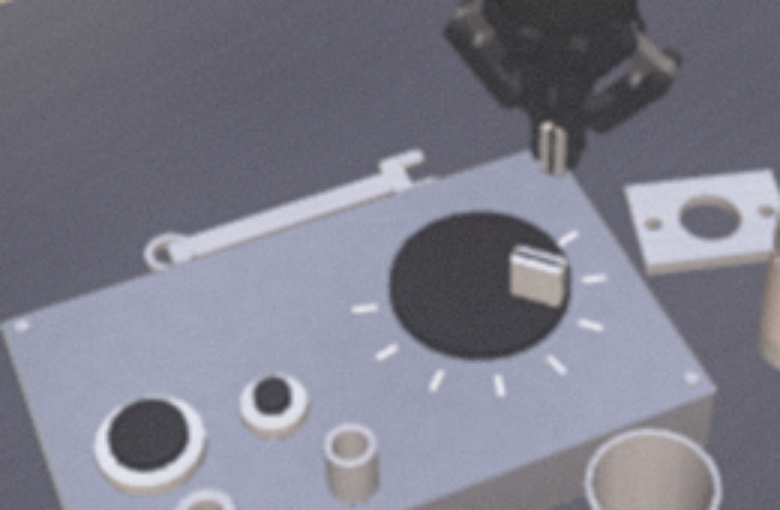

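Tab and finger are in line: the closed fingertip sits above the anticlockwise side of the tab. I'll work out the arc waypoints.

```bash
cat > arc.py <<'E'
from h import *
import sys
C=np.array([.6053,.0169])
def P(f,r=.038,s=.017):
    a=np.radians(f); return C+r*np.array([np.cos(a),np.sin(a)])+s*np.array([-np.sin(a),np.cos(a)])
def rows(fs,z=.085):
    s=sensors.sense(); p=s['eef_pos']; y=s['tcp_rot'][2]
    for f in fs: print(f,np.r_[(P(f)-p[:2])*1e3,(z-p[2])*1e3].round(1),round((f+180-y+180)%360-180,1))
E
python3 -c "
from arc import *
rows([34,30,24,20,16,12,8,4,0,-3,-5])"
```

```text
34 [  0.1  -4.8 -75.3] 6.4
30 [  2.5  -6.4 -75.3] 2.4
24 [  5.9  -9.1 -75.3] -3.6
20 [  8.  -11.1 -75.3] -7.6
16 [  9.9 -13.3 -75.3] -11.6
12 [ 11.7 -15.6 -75.3] -15.6
8 [ 13.4 -18.  -75.3] -19.6
4 [ 14.8 -20.5 -75.3] -23.6
0 [ 16.1 -23.1 -75.3] -27.6
-3 [ 16.9 -25.1 -75.3] -30.6
-5 [ 17.4 -26.5 -75.3] -32.6
```

>>> {"method": "move_arm", "body": {
  "moves": [
    {"travel":[0,0,-20]},
    {"travel":[0,0,-40]},
    {"travel":[0,0,-55]},
    {"travel":[0,0,-65]},
    {"travel":[0,0,-72]},
    {"travel":[0,0,-75]},
    {"travel":[0,0,-75]}
  ]
}}

```text
validation failed for argument at $.mo...
```

>>> {"method": "move_arm", "body": {
  "moves": [
    {"travel":[0,0,-20],"roll":0},
    {"travel":[0,0,-40],"roll":0},
    {"travel":[0,0,-55],"roll":0},
    {"travel":[0,0,-65],"roll":0},
    {"travel":[0,0,-72],"roll":0},
    {"travel":[0,0,-75],"roll":0},
    {"travel":[0,0,-75],"roll":0}
  ]
}}

```text
time_s: 3.25
eef_pos: [0.6273, 0.057, 0.0854]
tcp_rot: [-179.9, 0.1, -152.4]
force: [-0.3, 1.0, 0.2]
grip_width: -0.0003
```

>>> {"method": "move_arm", "body": {
  "moves": [
    {"travel":[0.1,-4.8,0],"roll":6.4},
    {"travel":[2.5,-6.4,0],"roll":2.4},
    {"travel":[4,-7.7,0],"roll":-0.5},
    {"travel":[5.9,-9.1,0],"roll":-3.6},
    {"travel":[7,-10,0],"roll":-5.6}
  ]
}}

```text
time_s: 3.75
eef_pos: [0.6344, 0.0473, 0.0863]
tcp_rot: [-180.0, 0.1, -158.2]
force: [-3.3, 1.3, 2.1]
grip_width: 0.0001
```

```bash
python3 -c "
from arc import *
print(sensors.sense()['wrist_torque']);rows([18,14,10,6,4])"
```

```text
[0.27801361 0.41688941 0.00467164]
18 [ 1.8 -2.5 -1.3] -3.8
14 [ 3.7 -4.7 -1.3] -7.8
10 [ 5.4 -7.  -1.3] -11.8
6 [ 6.9 -9.5 -1.3] -15.8
4 [  7.6 -10.8  -1.3] -17.8
```

>>> {"method": "move_arm", "body": {
  "moves": [
    {"travel":[1.8,-2.5,-1],"roll":-3.8},
    {"travel":[3.7,-4.7,-1],"roll":-7.8},
    {"travel":[5.4,-7,-1],"roll":-11.8},
    {"travel":[6.9,-9.5,-1],"roll":-15.8},
    {"travel":[6.9,-9.5,-1],"roll":-15.8},
    {"travel":[6.9,-9.5,-1],"roll":-15.8}
  ]
}}

```text
time_s: 4.35
eef_pos: [0.6415, 0.0379, 0.0859]
tcp_rot: [-180.0, 0.2, -173.8]
force: [0.0, 0.6, 0.2]
grip_width: -0.0
```

```bash
python3 -c "
from arc import *
rows([3,0,-4,-8,-12,-16,-20,-23,-26,-30,-34,-38,-42,-46,-50,-53])
c=capture('scene');save(c,'s2.png')
im=cv2.resize(c['img'][170:340,150:410],None,fx=3,fy=3);cv2.imwrite('pics/s2c.png',im[:,:,::-1])"
```

```text
3 [ 0.8 -2.  -0.9] -3.2
0 [ 1.8 -4.  -0.9] -6.2
-4 [ 2.9 -6.7 -0.9] -10.2
-8 [ 3.8 -9.4 -0.9] -14.2
-12 [  4.5 -12.2  -0.9] -18.2
-16 [  5.  -15.1  -0.9] -22.2
-20 [  5.3 -18.   -0.9] -26.2
-23 [  5.4 -20.2  -0.9] -29.2
-26 [  5.4 -22.4  -0.9] -32.2
-30 [  5.2 -25.3  -0.9] -36.2
-34 [  4.8 -28.1  -0.9] -40.2
-38 [  4.2 -31.   -0.9] -44.2
-42 [  3.4 -33.8  -0.9] -48.2
-46 [  2.4 -36.5  -0.9] -52.2
-50 [  1.2 -39.2  -0.9] -56.2
-53 [  0.2 -41.1  -0.9] -59.2
```

View pics/s2c.png

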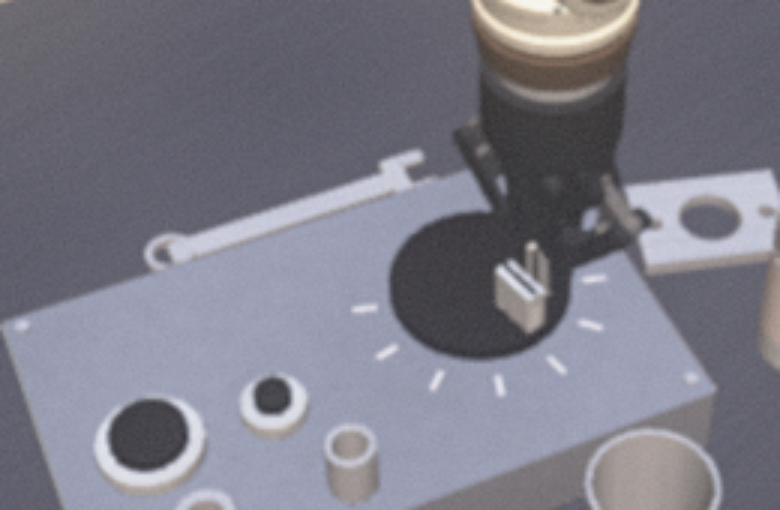

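The dial has moved one click and the finger is clear (force about 0 N). Next come clicks two and three.

>>> {"method": "move_arm", "body": {
  "moves": [
    {"travel":[0.8,-2,-1],"roll":-3.2},
    {"travel":[1.8,-4,-1],"roll":-6.2},
    {"travel":[2.9,-6.7,-1],"roll":-10.2},
    {"travel":[3.8,-9.4,-1],"roll":-14.2},
    {"travel":[4.5,-12.2,-1],"roll":-18.2},
    {"travel":[5,-15.1,-1],"roll":-22.2},
    {"travel":[5.3,-18,-1],"roll":-26.2},
    {"travel":[5.4,-20.2,-1],"roll":-29.2},
    {"travel":[5.4,-20.2,-1],"roll":-29.2},
    {"travel":[5.4,-22.4,-1],"roll":-32.2},
    {"travel":[5.2,-25.3,-1],"roll":-36.2},
    {"travel":[4.8,-28.1,-1],"roll":-40.2},
    {"travel":[4.2,-31,-1],"roll":-44.2},
    {"travel":[3.4,-33.8,-1],"roll":-48.2},
    {"travel":[2.4,-36.5,-1],"roll":-52.2},
    {"travel":[1.2,-39.2,-1],"roll":-56.2},
    {"travel":[0.2,-41.1,-1],"roll":-59.2},
    {"travel":[0.2,-41.1,-1],"roll":-59.2},
    {"travel":[0.2,-41.1,-1],"roll":-59.2}
  ]
}}

```text
time_s: 6.3
eef_pos: [0.6417, -0.0031, 0.0849]
tcp_rot: [-180.0, 0.2, 127.1]
force: [-0.4, -0.6, -0.8]
grip_width: 0.0
```

```bash
python3 -c "
from arc import *
print(sensors.sense()['joints'].round(1))
rows([-56,-60,-63,-66,-69,-72,-75,-78,-80,-82,-84])
c=capture('scene');save(c,'s3.png')
im=cv2.resize(c['img'][170:340,150:410],None,fx=3,fy=3);cv2.imwrite('pics/s3c.png',im[:,:,::-1])"
```

```text
[ -0.2  17.    7.8  80.7  -0.2 -37.3]
-56 [-1.1 -2.   0.1] -3.1
-60 [-2.7 -4.4  0.1] -7.1
-63 [-4.  -6.2  0.1] -10.1
-66 [-5.4 -7.8  0.1] -13.1
-69 [-6.9 -9.4  0.1] -16.1
-72 [ -8.5 -10.9   0.1] -19.1
-75 [-10.1 -12.3   0.1] -22.1
-78 [-11.9 -13.7   0.1] -25.1
-80 [-13.1 -14.5   0.1] -27.1
-82 [-14.3 -15.3   0.1] -29.1
-84 [-15.5 -16.    0.1] -31.1
```

View pics/s3c.png

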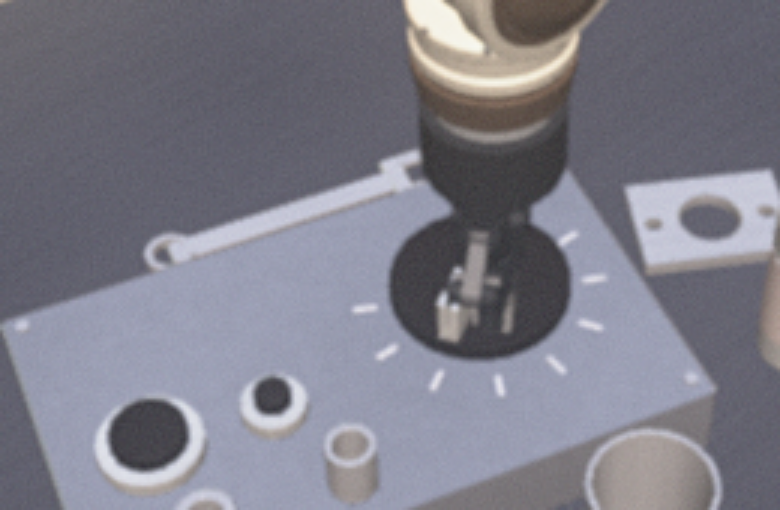

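The tab is now at the mark at (437,380) px (index 5), which is three clicks. One more click, gently past the halfway point.

>>> {"method": "move_arm", "body": {
  "moves": [
    {"travel":[-1.1,-2,0],"roll":-3.1},
    {"travel":[-2.7,-4.4,0],"roll":-7.1},
    {"travel":[-4,-6.2,0],"roll":-10.1},
    {"travel":[-5.4,-7.8,0],"roll":-13.1},
    {"travel":[-6.9,-9.4,0],"roll":-16.1},
    {"travel":[-8.5,-10.9,0],"roll":-19.1},
    {"travel":[-10.1,-12.3,0],"roll":-22.1},
    {"travel":[-11.9,-13.7,0],"roll":-25.1},
    {"travel":[-13.1,-14.5,0],"roll":-27.1},
    {"travel":[-14.3,-15.3,0],"roll":-29.1},
    {"travel":[-14.3,-15.3,0],"roll":-29.1},
    {"travel":[-14.3,-15.3,0],"roll":-29.1}
  ]
}}

```text
time_s: 7.55
eef_pos: [0.6275, -0.0182, 0.0849]
tcp_rot: [-180.0, 0.2, 98.1]
force: [1.1, -0.7, 0.3]
grip_width: 0.0003
```

>>> {"method": "move_arm", "body": {
  "moves": [
    {"travel":[8,1,0],"roll":0},
    {"travel":[10,1,20],"roll":0},
    {"travel":[10,1,50],"roll":0},
    {"travel":[10,1,75],"roll":0},
    {"travel":[0,-20,75],"roll":0},
    {"travel":[-10,-55,75],"roll":0},
    {"travel":[-25,-95,75],"roll":0},
    {"travel":[-40,-135,75],"roll":0},
    {"travel":[-50,-160,75],"roll":0},
    {"travel":[-56,-173,60],"roll":0},
    {"travel":[-56,-173,45],"roll":0},
    {"travel":[-56,-173,35],"roll":0},
    {"travel":[-56,-173,35],"roll":0}
  ]
}}

```text
time_s: 8.85
eef_pos: [0.5711, -0.1902, 0.1178]
tcp_rot: [-179.8, 0.1, 98.2]
force: [-0.5, -1.1, 0.0]
grip_width: -0.0002
```

```bash
python3 -c "
from arc import *
s=sensors.sense();print(s['eef_pos'],s['force'])
c=capture('scene');save(c,'s4.png')
im=cv2.resize(c['img'][170:370,150:410],None,fx=3,fy=3);cv2.imwrite('pics/s4c.png',im[:,:,::-1])"
```

```text
[ 0.57114704 -0.19018128  0.11779958] [-0.49137578 -1.05172322  0.04241959]
```

View pics/s4c.png

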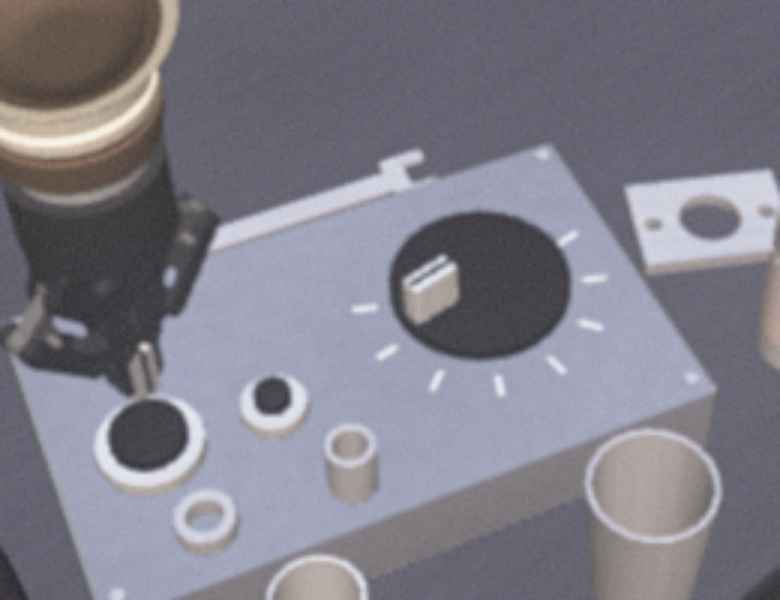

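The finger stands over the big button. The tab's top line runs from about (447,260) to (410,288) in the crop, and I'll check that against the predicted stops.

```bash
python3 -c "
from arc import *
c=capture('scene')
for a in(-61.8,-91.7,-121.5):
  u=np.array([np.cos(np.radians(a)),np.sin(np.radians(a))])
  print(a,((proj(c,[[*(C+r*u),.106] for r in(.021,.051)])-[150,170])*3).round(0).tolist())"
```

```text
-61.8 [[461.0, 267.0], [441.0, 305.0]]
-91.7 [[445.0, 258.0], [404.0, 284.0]]
-121.5 [[438.0, 246.0], [386.0, 252.0]]
```

>>> {"method": "move_arm", "body": {
  "moves": [
    {"travel":[0,-1,-15],"roll":0},
    {"travel":[0,-1,-27],"roll":0},
    {"travel":[0,-1,-33],"roll":0},
    {"travel":[0,-1,-36],"roll":0},
    {"travel":[0,-1,-38],"roll":0},
    {"travel":[0,-1,-40],"roll":0},
    {"travel":[0,-1,-41],"roll":0}
  ]
}}

```text
time_s: 9.65
eef_pos: [0.5719, -0.1914, 0.0792]
tcp_rot: [-180.0, 0.2, 98.2]
force: [-2.3, 1.1, 2.7]
grip_width: 0.0002
```

The dial is at stop 6, four clicks on, as predicted. The button is part-way down at 2.7 N, so I'll press further.

>>> {"method": "move_arm", "body": {
  "moves": [
    {"travel":[0,0,-2],"roll":0},
    {"travel":[0,0,-4],"roll":0},
    {"travel":[0,0,-5.5],"roll":0},
    {"travel":[0,0,-6.5],"roll":0},
    {"travel":[0,0,-6.5],"roll":0},
    {"travel":[0,0,-6.5],"roll":0}
  ]
}}

```text
time_s: 10.25
eef_pos: [0.5721, -0.1914, 0.0758]
tcp_rot: [179.9, 0.2, 98.2]
force: [-10.2, 3.0, 22.6]
grip_width: 0.0002
```

The button has bottomed: 22.6 N, against 5 N for the spring, with z stopped at 0.0758 m (nominal 0.076). Now I'll release and move clear.

>>> {"method": "move_arm", "body": {
  "moves": [
    {"travel":[0,0,2],"roll":0},
    {"travel":[0,0,8],"roll":0},
    {"travel":[0,0,25],"roll":0},
    {"travel":[0,0,55],"roll":0},
    {"travel":[0,0,90],"roll":0},
    {"travel":[0,0,130],"roll":0},
    {"travel":[-30,-20,150],"roll":0},
    {"travel":[-60,-50,150],"roll":0},
    {"travel":[-100,-80,150],"roll":0},
    {"travel":[-140,-110,150],"roll":0},
    {"travel":[-180,-140,150],"roll":0},
    {"travel":[-200,-150,150],"roll":0},
    {"travel":[-200,-150,150],"roll":0},
    {"travel":[-200,-150,150],"roll":0}
  ]
}}

```text
time_s: 11.65
eef_pos: [0.3721, -0.3418, 0.2258]
tcp_rot: [179.8, 0.3, 98.1]
force: [-0.7, -0.8, 0.2]
grip_width: 0.0001
```

```bash
python3 -c "
from h import *
s=sensors.sense();print(s['eef_pos'],s['force'])
a=capture('top')['img'];b=capture('scene')['img']
f=lambda i:cv2.resize(i,(400,300),interpolation=cv2.INTER_CUBIC)
o=np.hstack([f(a[160:340,220:460]),f(b[200:380,140:380])]);cv2.imwrite('pics/f.png',o[:,:,::-1])"
```

```text
[ 0.37209848 -0.34179914  0.22579201] [-0.73244672 -0.82940836  0.24149953]
```

View pics/f.png

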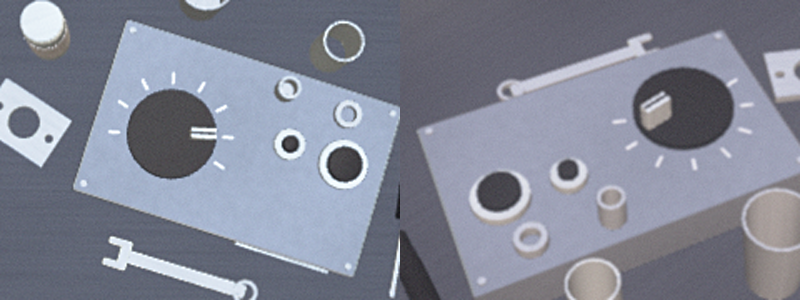

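The tab (203,133) points at the seventh mark (227,137). The buttons are up and the nut, socket and spanner haven't moved. The arm is clear, so I'll hand in.

```bash
python3 -c "
from h import *
sign_off()"
```

```text
the job is handed in; nothing more can be done
```

The job is done and handed in at about 12 s on the robot's clock (limit 51 s).

- **Dial:** I pushed the tab clockwise with the closed fingertip from the third mark to the seventh, exactly four clicks. The final top and side pictures both show it resting there.
- **Larger button:** I pressed it until it bottomed. The force reached 22.6 N, well above the 5 N spring, and the fingertip stopped at 75.8 mm against a nominal 76 mm. I then released it, and it looks up again in the pictures.
- **Everything else:** The final pictures show the smaller button up and the nut, socket and spanner where they were. I never went near the other loose items, but not all of them were in the final pictures.
- **Arm:** It ended clear of the box, with only the usual sensor noise (about 1 N) on the force reading.

No check failed or disagreed.

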